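# Hold the ruby cell in the blue beam of the spectroscope

### The job

Set up the fluorescence check on the rubies: take the blue filter from the rack and lower it, without dropping it, all the way down into the lamp's filter gate and let it go. Then pick up the cell of red stones by its two frosted faces only, never touching its clear windows with the fingers, and hold it upright in the light path above the red line on the rail, its stones at the height of the beam and its clear windows square to the light. Finish while holding it there, still and touching nothing else, and leave the other things where they are.

Things in the scene. Friction and masses are not known exactly. Their poses are not given: they have to be found in the camera images.
- bench: Fixed spectroscope bench: rail 460 x 40 mm, top 20 mm high. Origin on the table under the rail's red line; x along the rail from lamp to spectroscope, z up. Grey lamp house x -250 to -140 mm, 76 wide, top at 108; black snout to x -77, top at 78; filter gate x -84 to -56; open gap; black slit head of the brass spectroscope from x 43 on, 25 mm in diameter, top at 71.
- beam (a point): The sample point in the light path: on the light's axis, 58 mm above the table, straight above the red line on the rail, 38 mm above the rail. Its x axis is the direction of the light (from lamp to slit), z up, y to the side. The gap is open above and to both sides.
- gate (a point): Centre of the floor of the filter gate's slot, 33 mm above the table, 70 mm from the sample point; axes as the bench. The slot, open at the top, is 7.5 mm (x) by 53 mm (y), straight up to 70 mm above the table, then flared up to 78 mm (17 x 62 mm there). A filter stands on this floor with its x along the bench's x (either way); its tab is then 83 to 109 mm above the table.
- filter_blue: Slide-in filter, 40 g: black frame 5 mm thick (x), 50 mm wide (y), 50 mm tall, blue glass, and centred on top its blue grip tab 10 mm thick (x), 24 mm wide (y), 50 to 76 mm above the origin. Origin: centre of the lower edge; z up, x square to the glass; same either way round. It starts upright in one of the rack's three slots, 25 mm deep.
- filter_amber: Slide-in filter, 40 g: black frame 5 mm thick (x), 50 mm wide (y), 50 mm tall, amber glass, and centred on top its amber grip tab 10 mm thick (x), 24 mm wide (y), 50 to 76 mm above the origin. Origin: centre of the lower edge; z up, x square to the glass; same either way round. A bystander standing in the rack.
- filter_green: Slide-in filter, 40 g: black frame 5 mm thick (x), 50 mm wide (y), 50 mm tall, green glass, and centred on top its green grip tab 10 mm thick (x), 24 mm wide (y), 50 to 76 mm above the origin. Origin: centre of the lower edge; z up, x square to the glass; same either way round. A bystander standing in the rack.
- rack: Fixed dark wooden filter rack, 150 (x) x 75 (y) mm, 35 mm high, origin at the centre of its underside. Upright slots at x = -45, 0 and 45 mm, 6.5 mm (x) by 52 mm (y), floor 10 mm above the table; each holds one filter, its x along the rack's x. The tabs stand clear, 60 to 86 mm above the table.
- cell_ruby: Sealed square glass cell of small red stones, 20 x 20 mm, 55 mm tall plus a black stopper (60 mm over all), about 50 g, standing in the tray. Origin: centre of the underside, z up. Faces to +y and -y: frosted, white, flat, 20 mm apart, 20 mm wide, 55 mm tall, to be held. Faces to +x and -x: clear windows that show the red stones, not to be touched.
- cell_ruby_frosted: The two frosted faces of the red cell (to the cell's +y and -y), where the fingers must hold it; same frame as the cell.
- cell_ruby_windows: The two polished clear windows of the red cell (the faces to the cell's +x and -x, 14 mm wide, 52 mm tall), same frame as the cell.
- cell_ruby_mid (a point): Middle of the red cell's stones, on its axis 22 mm above its underside; axes as the cell. This is the point to hold at the sample point.
- cell_green: Sealed square glass cell of small green stones, 20 x 20 mm, 55 mm tall plus a black stopper (60 mm over all), about 50 g, standing in the tray. Origin: centre of the underside, z up. A bystander, same build as the red cell.
- tray: Fixed dark grey sorting tray, 110 (x) x 210 (y) mm, floor 4 mm above the table, rim 12 mm; origin at the centre of its underside. The two cells stand in it about 90 mm apart.
- tape: Bystander: roll of green tape standing on its end, 58 mm in diameter, 45 mm tall; origin at the centre of its underside.
- loupe: Bystander: folded black and steel loupe, 60 x 26 x 14 mm; origin under the black case.
- hex_key: Bystander: T-handle hex key lying down, black handle 90 mm (along x), shaft 110 mm (to -y), 18 mm high; origin under the middle of the handle.
- ring_clamp: Bystander: wooden ring clamp lying down, 110 (x) x 20 x 26 mm; origin at the centre of its underside.

How it is judged:
By the outcome, as a careful person would: the job done as asked, in the order asked, and still so for the second after the job is handed in, while the arm keeps its last pose, push and grip.
It also fails if it takes over 61 s, if anything falls off the work surface, if the arm or the gripper's body presses on something with over 40 N, if the wrist force passes 120 N, or if a joint passes its speed limit or range.

### The arm

A 6-joint arm with a two-finger parallel gripper is mounted at the origin on the work surface. World frame = base frame: x ahead of the robot, y to its left, z up, the work surface at z = 0. Lengths are in m, angles in rad, forces in N, time in s.
With the tool pointing down it reaches from about 0.4 to 0.825 m from the base axis. Payload 7 kg.
Tool frame: the origin (TCP) lies on the centre line of the jaws, within the pads' length; the fingertips stand 19 mm ahead of it and the grasp point (between the pads) is the TCP; z points along the fingers, y is the line along which they close (so a half turn about z gives the same grasp; the last joint's range is limited). The gripper opens to 88 mm and grips with 3 to 60 N. Pads are 19 mm wide; open, the fingers measure 130 mm over their backs; the gripper's body (78 mm by 193 mm) begins 47 mm behind the grasp point.
Start: joints at [-1.042, 0.359, 0.012, 0, -1.224, -0.288], TCP at [0.161, -0.656, 0.246] pointing down, gripper open.
Joint ranges: [-3.07, 3.07], [-1.43, 2.12], [-1.02, 1.25], [-3.03, 1.67], [-3.05, -0], [-3.03, 3.03]. Speed limits (rad/s): [2.39, 2.39, 3.01, 3.14, 3.14, 3.14].

### API

Orientations are given as [roll, pitch, yaw] about the fixed x, y, z axes, in that order (R = Rz(yaw) Ry(pitch) Rx(roll)).
In Python, from station import arm, imaging, models gives the robot as it stands.
- The arm moves only by the tool play_rows, never from a script. Its arguments are lists of equal length, an entry for each row: "travel": the shift along the tool's x, y, z in units of 25 mm (1.0 is 25 mm), a list of three; "twist": the turn about the tool's z in units of 0.15 rad (1.0 is 0.15 rad). A call has 1 to 8 rows; each row shifts and turns the commanded pose from where the row before left it, along the tool's axes as they then stand; what a row does not reach is not made up. A row lasts 1/8 s, in which the tool goes at most 62.5 mm and 10.7 degrees, less where a joint would pass 70% of its speed; a pose out of reach is approached as far as the arm can. A call with a number of a shift or a turn outside -1 to 1 is refused whole. A call with a gripper value outside its range is refused whole. "fingers" is the opening, from 0 (shut) to 1 (fully open), set as the call begins (left out, the last holds). The fingers move at their own pace and stop on an object; "newtons" is the grip in N (left out, the last holds). Time passes only in rows, so rows that do not move let the fingers close. It gives the time, the measured TCP pose, the force, the opening and the grip force at its end, in the units of the state.
- arm.get_state(): the state, without advancing time (a new reading comes with each control period).
- imaging.grab_frame(name): name is "side" or "top"; returns a dict with "pixels" (480x640x3 uint8, red, green, blue), "fx", "fy", "cx", "cy" (pixels), "R" (3x3) and "t" (3): a world point X has camera coordinates R X + t. Camera axes: x right, y down, z forward; pixel columns grow to the right and rows downward; lengths in m; the calibration is good to about 2 mm. A picture is of the moment at which its call begins. There is no depth.
- arm.job_done(): hands the job in; it is judged then, once.
Trained networks look in the newest picture that a camera, given by its name, has taken for a name from the list of things; names that differ only in an ending like _2 or _b are one class to them, and where a whole thing is asked for, a point or a joint stands for the part that bears it (a point fixed in the world has none). Each returns a list of dicts, best first, with "confidence" (0 to 1); they miss things now and then, are a little off and sometimes report something else, mostly with a low value. They report only what shows in the picture. A call takes as long as a camera call.
- models.boxes_of(name, camera): "extent" ([centre column, centre row, width, height] in pixels, round what is visible of it).
- models.silhouettes(name, camera): "pixels" (480x640 bool, what is visible of it) and "extent" ([centre column, centre row, width, height] in pixels, round what is visible of it).
The state is a dict: "t": time; "q": joint angles; "qd": joint speeds; "joint_efforts": joint torques, N m; "eef_pos": TCP position; "ee_rot": TCP orientation; "force": force on the tool from outside, world axes, zero at the start; "moment": the same for the moment, N m; "width": finger opening in m; "gripper_force": force on a finger pad.
Only numpy, scipy, OpenCV 4.12 (cv2) and the standard library are available. Lean on these libraries where they do the work, as an engineer would, in place of code of your own. Each camera call takes 0.05 s, during which the arm holds its last target. There are 200 camera calls.

## Working session

There is one attempt and no reset: what is moved stays moved. The work goes in short steps, Python scripts to look and compute and a tool call to move; the robot and the scene stay as the last step left them, time stands still between calls to the robot, and variables do not carry over. Pictures are saved under pics/ and viewed, at most 10 in all, crops included, and the job is handed in when it is done.

Besides the shell and the picture viewer there is one more tool, called in YAML: its name, and indented under it one key for each argument. play_rows: Moves the arm, as the interface text tells. Shifts and turns lie within -1 to 1; 1 stands for 25 mm of shift or 0.15 rad of turn. Its arguments: {"type":"object","properties":{"travel":{"type":"array","items":{"type":"array","items":{"type":"number"}}},"twist":{"type":"array","items":{"type":"number"}},"fingers":{"type":"number"},"newtons":{"type":"number"}},"required":["travel","twist"]}

```bash
ls; mkdir -p pics
cat > h.py <<'E'
from station import arm, imaging, models
import cv2, numpy as np
def save(c,n):
    f=imaging.grab_frame(c); cv2.imwrite(f'pics/{n}.png',f['pixels'][:,:,::-1]); return f
E
python3 - <<'E'
from h import *
import pickle
F={}
for c in ('side','top'):
    f=save(c,c+'0'); F[c]=f
    print(c,f['fx'],f['fy'],f['cx'],f['cy'],np.round(f['R'],3).tolist(),np.round(f['t'],3).tolist())
    for n in ['bench','filter_blue','filter_amber','filter_green','rack','cell_ruby','cell_green','tray','tape','loupe','hex_key','ring_clamp','cell_ruby_frosted','cell_ruby_windows']:
        print(n,[(round(b['confidence'],2),np.round(b['extent']).tolist()) for b in models.boxes_of(n,c)[:2]])
pickle.dump(F,open('F.pkl','wb'))
s=arm.get_state();print({k:np.round(v,3).tolist() for k,v in s.items()})
E
```

```text
pics
side 480.0824435079916 480.0824435079916 323.4525455930488 239.50729370856428 [[-0.996, -0.088, -0.007], [-0.035, 0.477, -0.878], [0.08, -0.875, -0.478]] [0.54, 0.083, 0.968]
bench [(0.81, [266.0, 280.0, 85.0, 172.0])]
filter_blue []
filter_amber [(0.53, [394.0, 201.0, 13.0, 19.0]), (0.42, [335.0, 196.0, 30.0, 12.0])]
filter_green [(0.89, [387.0, 211.0, 20.0, 22.0])]
rack [(0.63, [388.0, 218.0, 38.0, 38.0]), (0.3, [353.0, 277.0, 23.0, 21.0])]
cell_ruby [(0.73, [352.0, 274.0, 24.0, 18.0]), (0.62, [381.0, 344.0, 18.0, 38.0])]
cell_green [(0.78, [380.0, 309.0, 14.0, 31.0])]
tray [(0.82, [385.0, 345.0, 71.0, 96.0])]
tape [(0.64, [372.0, 258.0, 32.0, 30.0]), (0.56, [266.0, 279.0, 79.0, 175.0])]
loupe [(0.59, [352.0, 276.0, 25.0, 18.0])]
hex_key [(0.7, [334.0, 193.0, 30.0, 13.0])]
ring_clamp [(0.83, [311.0, 454.0, 79.0, 52.0]), (0.54, [381.0, 310.0, 14.0, 33.0])]
cell_ruby_frosted [(0.92, [382.0, 350.0, 12.0, 29.0])]
cell_ruby_windows [(0.56, [378.0, 338.0, 6.0, 15.0])]
top 448.6313734654481 448.6313734654481 307.98252741863564 240.50222787623838 [[0.013, -1.0, -0.022], [-0.995, -0.01
[... 401 characters left out ...]
300.0, 14.0, 13.0])]
tray [(0.56, [223.0, 304.0, 97.0, 57.0])]
tape [(0.62, [336.0, 296.0, 29.0, 26.0]), (0.29, [513.0, 246.0, 52.0, 38.0])]
loupe [(0.7, [313.0, 276.0, 23.0, 24.0]), (0.61, [516.0, 246.0, 56.0, 40.0])]
hex_key [(0.98, [499.0, 246.0, 26.0, 38.0])]
ring_clamp [(0.61, [117.0, 259.0, 41.0, 43.0])]
cell_ruby_frosted []
cell_ruby_windows []
{'t': 1.5, 'q': [-1.042, 0.359, 0.012, -0.0, -1.224, -0.288], 'qd': [-0.001, -0.001, -0.001, -0.001, 0.0, 0.0], 'joint_efforts': [0.0, -58.238, 29.329, 7.002, 0.012, -0.0], 'eef_pos': [0.161, -0.656, 0.246], 'ee_rot': [-3.142, 0.0, -2.901], 'force': [-0.258, -0.517, 0.445], 'moment': [0.021, 0.051, -0.021], 'gripper_force': 0.0, 'width': 0.087}
```

Run:
```python
import cv2
a=cv2.imread('pics/side0.png');b=cv2.imread('pics/top0.png')
cv2.imwrite('pics/s1.png',cv2.resize(a[170:420,200:500],(720,600),interpolation=cv2.INTER_CUBIC))
cv2.imwrite('pics/t1.png',cv2.resize(b[140:380,160:540],(800,505),interpolation=cv2.INTER_CUBIC))
```

```text
(no output)
```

View pics/s1.png

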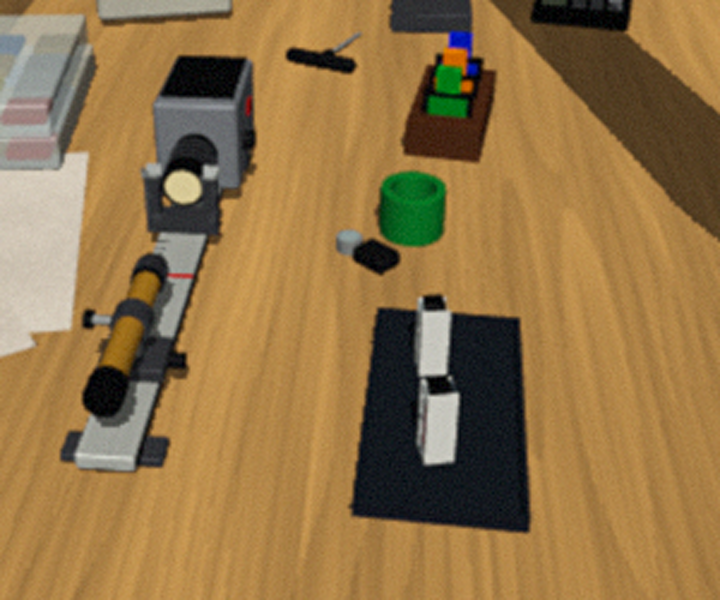

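View pics/t1.png

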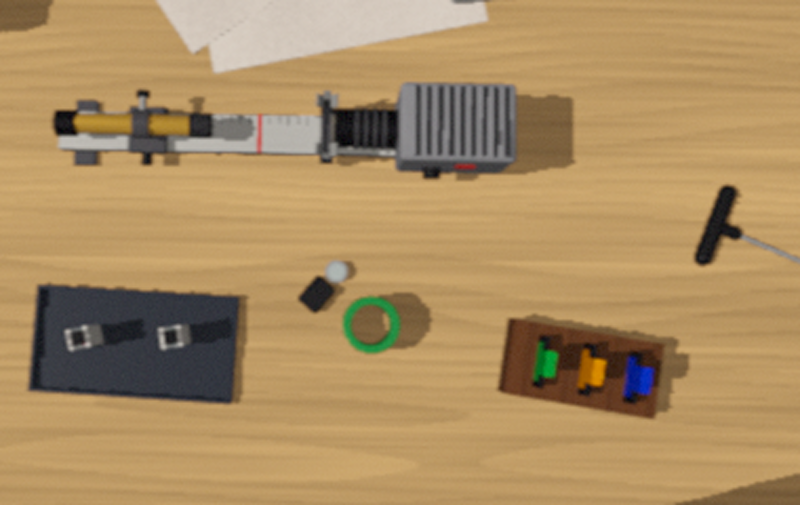

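The side view (crop = px/2.4 + (200,170)) shows the rail with the red line near (275,284) and the lamp away from the camera. The rack is at (388,218) with blue farthest, and the nearer cell at (382,345) has a frosted face toward the camera and a trace of red on its left. The top view shows blue at (464,319), red line near col 284, row 204, and the ruby cell probably at (199,302).

Next I'll segment by colour and triangulate.

```bash
cat >> h.py <<'E'
import pickle
def load(): return pickle.load(open('F.pkl','rb'))
def proj(f,X):
    c=np.atleast_2d(X)@f['R'].T+f['t']; return np.c_[f['fx']*c[:,0]/c[:,2]+f['cx'],f['fy']*c[:,1]/c[:,2]+f['cy']]
def ray(f,p):
    d=f['R'].T@np.array([(p[0]-f['cx'])/f['fx'],(p[1]-f['cy'])/f['fy'],1]); return -f['R'].T@f['t'],d/np.linalg.norm(d)
def onz(f,p,z):
    o,d=ray(f,p); return o+d*(z-o[2])/d[2]
def tri(fs,ps):
    A=np.zeros((3,3));b=np.zeros(3)
    for f,p in zip(fs,ps):
        o,d=ray(f,p);M=np.eye(3)-np.outer(d,d);A+=M;b+=M@o
    X=np.linalg.solve(A,b); return X,[np.round(proj(f,X)[0]-p,2).tolist() for f,p in zip(fs,ps)]
E
python3 - <<'E'
from h import *
F=load();S,T=F['side'],F['top']
def seg(f,lo,hi,box):
    h=cv2.cvtColor(f['pixels'],cv2.COLOR_RGB2HSV);m=cv2.inRange(h,lo,hi);x0,y0,x1,y1=box
    k=np.zeros_like(m);k[y0:y1,x0:x1]=m[y0:y1,x0:x1]
    n,l,st,c=cv2.connectedComponentsWithStats(k)
    return [(st[i].tolist(),np.round(c[i],2).tolist()) for i in range(1,n) if st[i][4]>3]
for nm,lo,hi in [('red',(0,120,70),(6,255,255)),('red2',(170,120,70),(180,255,255)),('blue',(110,150,60),(130,255,255)),('amber',(8,200,150),(18,255,255)),('green',(50,150,60),(75,255,255))]:
    print(nm,'side',seg(S,lo,hi,(230,170,420,380)));print(nm,'top',seg(T,lo,hi,(170,170,500,350)))
a=S['pixels'][:,:,::-1];b=T['pixels'][:,:,::-1]
rs=lambda i,k:cv2.resize(i,None,fx=k,fy=k,interpolation=cv2.INTER_NEAREST)
cv2.imwrite('pics/c1.png',np.vstack([rs(b[170:235,270:400],6)[:, :780],rs(b[280:314,180:310],6)]))
z=np.zeros((600,800,3),np.uint8)
A=rs(a[285:375,360:400],6);z[:540,:240]=A
B=rs(a[230:290,255:300],6);z[:360,260:530]=B
C=rs(a[175:240,368:412],6);z[:390,536:800]=C
cv2.imwrite('pics/c2.png',z)
E
```

```text
red side [([302, 210, 3, 7, 15], [303.33, 213.07]), ([270, 284, 11, 2, 19], [275.21, 284.47])]
red top [([283, 195, 1, 18, 18], [283.0, 203.5]), ([376, 218, 10, 2, 18], [380.61, 218.5])]
red2 side [([302, 215, 2, 4, 5], [302.6, 216.6])]
red2 top [([380, 219, 5, 2, 6], [382.17, 219.83])]
blue side [([387, 183, 10, 11, 69], [391.62, 186.2]), ([395, 196, 4, 6, 20], [396.45, 198.25])]
blue top [([456, 309, 15, 20, 195], [462.63, 319.26])]
amber side [([385, 190, 9, 11, 59], [389.22, 193.78]), ([393, 204, 4, 4, 14], [394.29, 205.5])]
amber top [([435, 308, 7, 15, 62], [438.44, 315.66]), ([446, 313, 2, 4, 4], [446.25, 314.5])]
green side [([381, 197, 11, 12, 111], [386.23, 202.73]), ([378, 210, 17, 9, 122], [386.02, 213.99]), ([359, 242, 26, 30, 705], [371.53, 256.49])]
green top [([324, 282, 25, 25, 199], [337.11, 294.07]), ([414, 303, 11, 18, 136], [418.72, 312.32])]
```

View pics/c1.png

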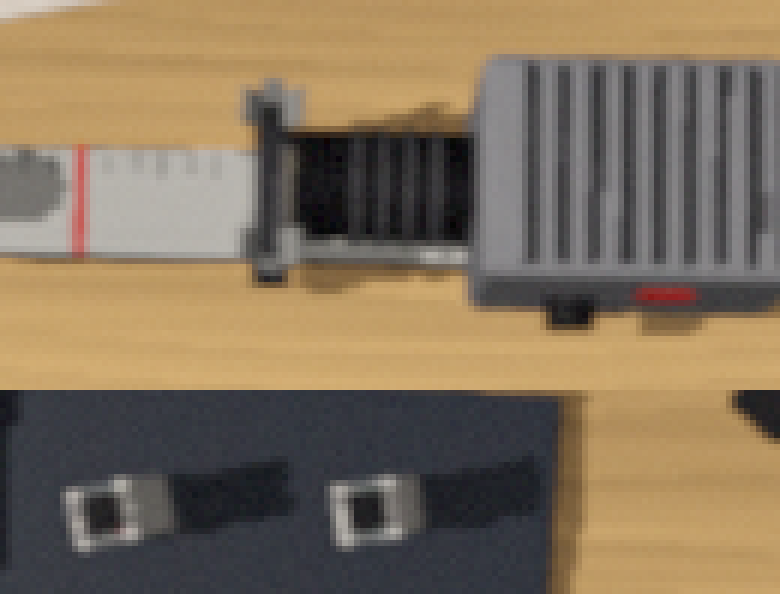

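View pics/c2.png

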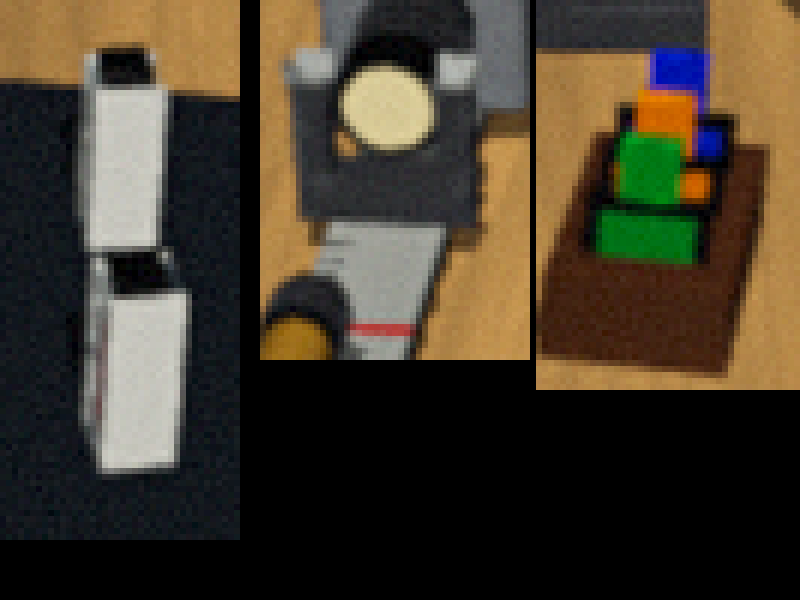

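The nearer side-view cell (382,345) shows red stones on its left window, so it is the ruby. Its frosted faces point along world ±y. The rack tabs show clearly in both views. I'll fit poses from features in both views, leaving height free.

```bash
cat > fit.py <<'E'
from h import *
from scipy.optimize import least_squares
F=load();S,T=F['side'],F['top']
for f in (S,T): print('cam',np.round(-f['R'].T@f['t'],3))
def Rz(a): return np.array([[np.cos(a),-np.sin(a),0],[np.sin(a),np.cos(a),0],[0,0,1]])
def fit(obs,p0):
    # obs: (cam, local point, pixel, weights(2)); p = x,y,z,yaw
    def r(p): return np.concatenate([(proj(f,Rz(p[3])@np.array(l)+p[:3])[0]-q)*w for f,l,q,w in obs])
    s=least_squares(r,p0,loss='soft_l1'); return s.x,np.round(s.fun.reshape(-1,2),1).tolist()
c1=lambda u,v,o,y0=0:np.array([u/6+o[0]-.5,(v-y0)/6+o[1]-.5])
# ruby cell: corners of body's top face; front=+y world (cell frame taken with y = world +y-ish)
tt=lambda u,v:c1(u,v,(180,280),390); ss=lambda u,v:c1(u,v,(360,285))
h=.01; o=(1,1)
obs=[(T,(h,h,.055),tt(62,487),o),(T,(h,-h,.055),tt(131,477),o),(T,(-h,-h,.055),tt(142,540),o),(T,(-h,h,.055),tt(78,550),o),
(S,(h,h,.055),ss(101,292),o),(S,(-h,h,.055),ss(188,291),o),(S,(-h,-h,.055),ss(174,253),o),(S,(h,-h,.055),ss(92,256),o),
(S,(h,h,0),ss(99,473),o),(S,(-h,h,0),ss(179,466),o)]
x0=onz(T,tt(103,514),.06)
p,r=fit(obs,np.r_[x0[:2],0,0]);print('ruby',np.round(p,4),r)
# tabs from colour: side silhouettes top-left/right edges & top view
h_=cv2.cvtColor
# rail lower edge in top view
sat=cv2.cvtColor(T['pixels'],cv2.COLOR_RGB2HSV)[:,:,1].astype(float)
for lo,hi,cols in [(205,225,range(190,318,8)),(185,203,range(288,312,4))]:
    e=[]
    for c in cols:
        s=sat[lo:hi,c-1:c+2].mean(1); g=np.abs(np.diff(s)); k=g.argmax(); w=g[max(k-1,0):k+2]; e.append(lo+.5+(w*np.arange(max(k-1,0),max(k-1,0)+len(w))).sum()/w.sum())
    print([round(v,2) for v in e], np.polyfit(list(cols),e,1).round(4))
# red line
for f,n,q in [(S,'side',[(275.2,284.47),(280.6,284.6)]),(T,'top',[(283,203.5),(283,212.6)])]:
    print(n,[np.round(onz(f,a,.02),4).tolist() for a in q])
print('lineend',tri([S,T],[(280.6,284.6),(283,212.6)]))
for n,a,b in [('blue',(391.2,182.7),None)]: pass
E
python3 fit.py
```

```text
cam [0.463 0.854 0.539]
cam [0.464 0.016 0.987]
ruby [0.4272 0.265  0.006  0.1836] [[1.4, 1.4], [-0.5, 1.4], [-1.0, 0.5], [0.1, 0.5], [0.9, 2.1], [-0.7, 1.4], [-1.2, -0.6], [-0.1, -0.2], [-0.4, -0.8], [-1.3, -0.5]]
[np.float64(210.63), np.float64(217.62), np.float64(211.35), np.float64(211.13), np.float64(211.49), np.float64(212.35), np.float64(211.86), np.float64(212.12), np.float64(211.93), np.float64(212.24), np.float64(212.12), np.float64(212.52), np.float64(212.51), np.float64(212.83), np.float64(212.95), np.float64(212.95)] [1.800000e-03 2.119612e+02]
[np.float64(194.19), np.float64(194.28), np.float64(194.31), np.float64(194.32), np.float64(194.3), np.float64(194.37)] [7.100000e-03 1.921923e+02]
side [[0.6277, 0.0918, 0.02], [0.6172, 0.0914, 0.02]]
top [[0.6397, 0.094, 0.02], [0.6195, 0.0937, 0.02]]
lineend (array([0.61801979, 0.09342239, 0.02151405]), [[-0.65, -0.09], [0.05, 0.58]])
```

```bash
cat > fit2.py <<'E'
from h import *
from scipy.optimize import least_squares
F=load();S,T=F['side'],F['top']
hsv=cv2.cvtColor(T['pixels'],cv2.COLOR_RGB2HSV).astype(float); sat=hsv[:,:,1]
def edge_rows(lo,hi,cols):
    e=[]
    for c in cols:
        s=sat[lo:hi,c-1:c+2].mean(1); g=np.abs(np.diff(s)); k=g.argmax(); ks=np.arange(max(k-1,0),min(k+2,len(g))); e.append([c,lo+.5+(g[ks]*ks).sum()/g[ks].sum()])
    return np.array(e)
for nm,lo,hi,cols,z in [('rail low',206,218,range(200,312,6),.02),('rail up',188,200,range(286,312,3),.02),('rail up2',188,200,range(232,262,3),.02),('lamp up',170,190,range(356,402,4),.108),('lamp low',205,228,range(358,402,4),.108)]:
    e=edge_rows(lo,hi,cols); P=np.array([onz(T,q,z) for q in e]); P=P[np.abs(P[:,0]-np.median(P[:,0]))<.004]
    k=np.polyfit(P[:,1],P[:,0],1); print(nm,len(P),'dx/dy',k.round(4),'x at y=.094:',round(np.polyval(k,.094),4),'resid',np.std(P[:,0]-np.polyval(k,P[:,1])).round(4))
m=cv2.inRange(hsv.astype(np.uint8),(10,150,60),(25,255,230)); 
# blue/amber/green tab: boxes in top; top face brightest
for n,b in [('blue',(448,300,478,335)),('amber',(428,300,455,335)),('green',(408,295,432,330))]:
    x0,y0,x1,y1=b; cv2.imwrite(f'/tmp/{n}.png',T['pixels'][y0:y1,x0:x1,::-1])
t=T['pixels'][:,:,::-1];s=S['pixels'][:,:,::-1]
rs=lambda i,k:cv2.resize(i,None,fx=k,fy=k,interpolation=cv2.INTER_NEAREST)
z=np.zeros((600,800,3),np.uint8)
z[:400,:800]=rs(t[290:340,400:500],8)
z[400:600,:]=rs(t[180:230,300:500],4)[:200,:800]
cv2.imwrite('pics/c3.png',z)
E
python3 fit2.py
```

```text
rail low 18 dx/dy [0.0074 0.619 ] x at y=.094: 0.6197 resid 0.0005
rail up 9 dx/dy [0.0037 0.6601] x at y=.094: 0.6605 resid 0.0001
rail up2 10 dx/dy [0.0042 0.6591] x at y=.094: 0.6595 resid 0.0009
lamp up 12 dx/dy [0.0121 0.6752] x at y=.094: 0.6763 resid 0.0001
lamp low 7 dx/dy [-0.0015  0.5899] x at y=.094: 0.5898 resid 0.0007
```

View pics/c3.png

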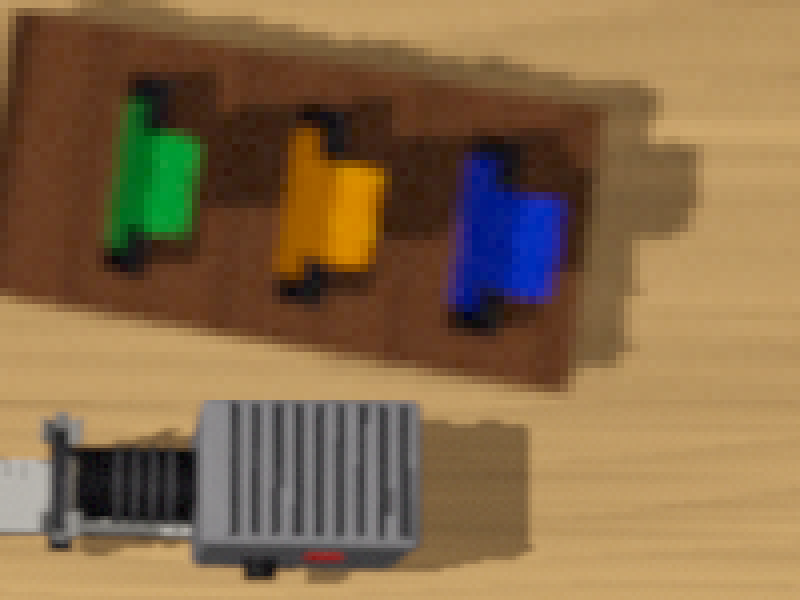

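Run:
```python
from h import *
F=load();S,T=F['side'],F['top']
P={}
for n,a in [('blue',(466.5,320.5)),('amber',(443.9,316.6)),('green',(421.0,312.9))]: P[n]=onz(T,a,.086); print(n,P[n].round(4))
d=P['green']-P['blue'];print('spacing',np.linalg.norm(d)/2,'yaw of +rackx',np.arctan2(d[1],d[0]))
for n,s,t in [('blue',(391.3,183.4),(466.5,320.5)),('green',(386.7,197.9),(421,312.9))]:print(n,tri([S,T],[s,t]))
# rack edges: front long edge z=.035, from c3 (8x)
q=lambda u,v:(u/8+400-.5,v/8+290-.5)
for a,b in [((20,15),(605,105)),((0,298),(570,388))]:
    A,B=onz(T,q(*a),.035),onz(T,q(*b),.035);print('edge',A.round(4),B.round(4),np.arctan2(*(A-B)[[1,0]]))
print(onz(S,(391.3,183.4),.086))
```

```text
blue [ 0.3973 -0.2774  0.086 ]
amber [ 0.4043 -0.2333  0.086 ]
green [ 0.4109 -0.1884  0.086 ]
spacing 0.04499779047712074 yaw of +rackx 1.4193790680830038
blue (array([ 0.39658916, -0.27675894,  0.08791623]), [[-0.35, 0.01], [0.0, 0.45]])
green (array([ 0.41021428, -0.18826268,  0.08668269]), [[-0.31, 0.0], [-0.0, 0.37]])
edge [ 0.4521 -0.1609  0.035 ] [ 0.4307 -0.3127  0.035 ] 1.430795681145723
edge [ 0.3787 -0.1551  0.035 ] [ 0.3579 -0.302   0.035 ] 1.4296738261996103
[ 0.39543381 -0.28166387  0.086     ]
```

```bash
cat >> h.py <<'E'
def plan(x,y,z,yaw=None,step=1.0,n=None):
    """rows (tool units) from the measured pose to x,y,z,yaw, tool pointing down"""
    s=arm.get_state(); p=np.array(s['eef_pos']); w=s['ee_rot'][2]
    dw=0 if yaw is None else (yaw-w+np.pi)%(2*np.pi)-np.pi
    d=np.array([x,y,z])-p
    n=n or max(1,int(np.ceil(max(np.linalg.norm(d)/.025/step,abs(dw)/.15))))
    u=[]
    for i in range(n):
        a=w+dw*i/n; ux=np.array([np.cos(a),np.sin(a),0]); uy=np.array([np.sin(a),-np.cos(a),0])
        u.append([round(v/n/.025,2) for v in (d@ux,d@uy,-d[2])])
    print('pose',np.round(p,4),np.round(s['ee_rot'],4),'q',np.round(s['q'],2),'t',round(s['t'],2),'F',np.round(s['force'],1),'w',round(s['width'],4),'g',round(s['gripper_force'],1))
    print(n,'rows; twist each',round(-dw/n/.15,3)); print(u)
E
python3 -c "
from h import *
plan(.397,-.277,.2,-3.287,n=19)"
```

```text
pose [ 0.161  -0.6555  0.2456] [-3.1416  0.     -2.9008] q [-1.04  0.36  0.01 -0.   -1.22 -0.29] t 1.5 F [-0.3 -0.5  0.4] w 0.0873 g 0.0
19 rows; twist each 0.136
[[np.float64(-0.67), np.float64(0.66), np.float64(0.1)], [np.float64(-0.66), np.float64(0.67), np.float64(0.1)], [np.float64(-0.65), np.float64(0.68), np.float64(0.1)], [np.float64(-0.63), np.float64(0.7), np.float64(0.1)], [np.float64(-0.62), np.float64(0.71), np.float64(0.1)], [np.float64(-0.6), np.float64(0.72), np.float64(0.1)], [np.float64(-0.59), np.float64(0.73), np.float64(0.1)], [np.float64(-0.57), np.float64(0.74), np.float64(0.1)], [np.float64(-0.56), np.float64(0.76), np.float64(0.1)], [np.float64(-0.54), np.float64(0.77), np.float64(0.1)], [np.float64(-0.53), np.float64(0.78), np.float64(0.1)], [np.float64(-0.51), np.float64(0.79), np.float64(0.1)], [np.float64(-0.49), np.float64(0.8), np.float64(0.1)], [np.float64(-0.48), np.float64(0.81), np.float64(0.1)], [np.float64(-0.46), np.float64(0.82), np.float64(0.1)], [np.float64(-0.44), np.float64(0.83), np.float64(0.1)], [np.float64(-0.43), np.float64(0.84), np.float64(0.1)], [np.float64(-0.41), np.float64(0.84), np.float64(0.1)], [np.float64(-0.39), np.float64(0.85), np.float64(0.1)]]
```

play_rows:
  travel:
    - [-0.65,0.66,0.1]
    - [-0.63,0.68,0.1]
    - [-0.6,0.7,0.1]
    - [-0.56,0.74,0.1]
    - [-0.53,0.77,0.1]
    - [-0.5,0.8,0.1]
    - [-0.45,0.83,0.1]
    - [-0.4,0.85,0.1]
  twist: [0.32,0.32,0.32,0.32,0.32,0.32,0.32,0.32]
  fingers: 0.32
  newtons: 25

```text
t: 2.5
eef_pos: [0.2588, -0.4957, 0.2256]
ee_rot: [-3.141, 0.0, 2.997]
force: [-0.2, 0.0, 0.2]
width: 0.0284
gripper_force: 0.0
```

```bash
python3 -c "
from h import *
plan(.397,-.277,.16,-3.287,n=11)"
```

```text
pose [ 0.2588 -0.4957  0.2256] [-3.1414e+00  2.0000e-04  2.9968e+00] q [-0.74  0.18 -0.28  0.   -1.11 -0.98] t 2.5 F [-0.2  0.   0.2] w 0.0284 g 0.0
11 rows; twist each 0.0
[[np.float64(-0.38), np.float64(0.86), np.float64(0.24)], [np.float64(-0.38), np.float64(0.86), np.float64(0.24)], [np.float64(-0.38), np.float64(0.86), np.float64(0.24)], [np.float64(-0.38), np.float64(0.86), np.float64(0.24)], [np.float64(-0.38), np.float64(0.86), np.float64(0.24)], [np.float64(-0.38), np.float64(0.86), np.float64(0.24)], [np.float64(-0.38), np.float64(0.86), np.float64(0.24)], [np.float64(-0.38), np.float64(0.86), np.float64(0.24)], [np.float64(-0.38), np.float64(0.86), np.float64(0.24)], [np.float64(-0.38), np.float64(0.86), np.float64(0.24)], [np.float64(-0.38), np.float64(0.86), np.float64(0.24)]]
```

Tracking is accurate.

play_rows:
  travel:
    - [-0.4,0.86,0.24]
    - [-0.38,0.86,0.24]
    - [-0.38,0.86,0.24]
    - [-0.38,0.86,0.24]
    - [-0.38,0.86,0.24]
    - [-0.38,0.86,0.24]
    - [-0.38,0.86,0.24]
    - [-0.38,0.86,0.24]
  twist: [0,0,0,0,0,0,0,0]

```text
t: 3.5
eef_pos: [0.3592, -0.3364, 0.1776]
ee_rot: [-3.141, 0.001, 2.998]
force: [0.1, -0.1, -0.5]
width: 0.0281
gripper_force: 0.0
```

play_rows:
  travel:
    - [-0.38,0.86,0.24]
    - [-0.38,0.86,0.24]
    - [-0.38,0.86,0.24]
    - [0,0,0]
    - [0,0,0]
  twist: [0,0,0,0,0]

```text
t: 4.12
eef_pos: [0.3961, -0.2774, 0.1598]
ee_rot: [-3.141, 0.0, 2.999]
force: [-0.0, -0.6, 0.3]
width: 0.0282
gripper_force: 0.0
```

Run:
```python
from h import *
S=save('side','side1');T=save('top','top1')
p=np.array(arm.get_state()['eef_pos']);plan(.397,-.277,.078,-3.287)
z=np.zeros((600,800,3),np.uint8)
for f,b,o in [(S,(360,150,420,230),0),(T,(420,270,500,350),400)]:
    i=f['pixels'][b[1]:b[3],b[0]:b[2],::-1]; k=5; i=cv2.resize(i,None,fx=k,fy=k,interpolation=cv2.INTER_NEAREST)
    for X,c in [(p+[0,0,-.019],(0,255,255)),([p[0],p[1],.086],(255,0,255))]:
        u=((proj(f,X)[0]+.5-b[:2])*k).astype(int); cv2.drawMarker(i,u,c,0,14,1)
    z[:i.shape[0],o:o+i.shape[1]]=i
cv2.imwrite('pics/g1.png',z)
```

```text
pose [ 0.396  -0.2777  0.1598] [-3.1415e+00  4.0000e-04  2.9979e+00] q [-0.2   0.12 -0.52  0.   -0.93 -1.51] t 4.22 F [0.7 0.5 0.6] w 0.0284 g 0.0
4 rows; twist each 0.003
[[np.float64(-0.01), np.float64(0.01), np.float64(0.82)], [np.float64(-0.01), np.float64(0.01), np.float64(0.82)], [np.float64(-0.01), np.float64(0.01), np.float64(0.82)], [np.float64(-0.01), np.float64(0.01), np.float64(0.82)]]
```

View pics/g1.png

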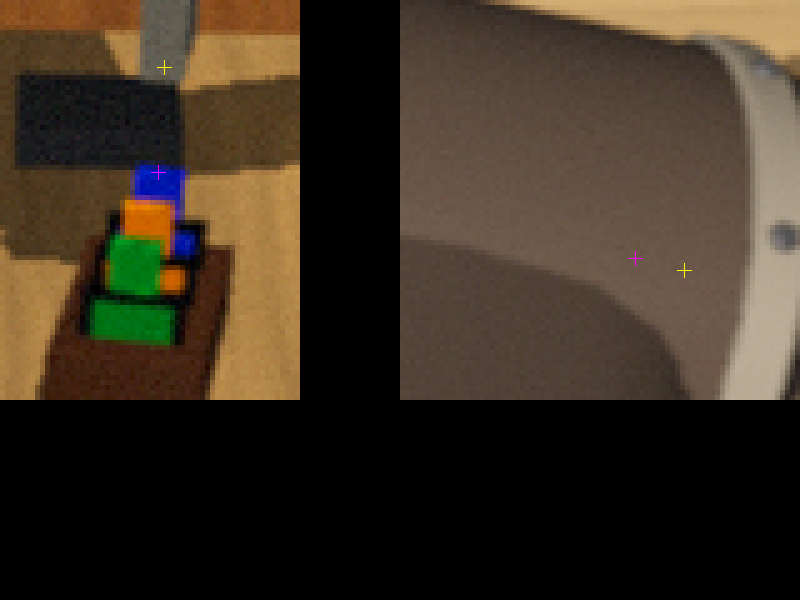

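Side view: the finger sits laterally over the blue tab (markers at about (164,67) and (158,172) in the crop). The arm hides the tab from above. Next: descend and grip.

play_rows:
  travel:
    - [0,0.01,0.8]
    - [-0.02,0.01,0.8]
    - [-0.02,0,0.8]
    - [0,0,0.5]
    - [0,0,0.21]
    - [0,0,0]
  twist: [0,0,0,0,0,0]

```text
t: 4.97
eef_pos: [0.3972, -0.2771, 0.0819]
ee_rot: [-3.142, -0.0, 2.998]
force: [-0.3, 0.0, 0.5]
width: 0.0285
gripper_force: 0.0
```

play_rows:
  travel:
    - [0,0,0]
    - [0,0,0]
    - [0,0,0]
    - [0,0,0]
    - [0,0,0]
  twist: [0,0,0,0,0]
  fingers: 0
  newtons: 20

```text
t: 5.6
eef_pos: [0.3975, -0.2773, 0.0822]
ee_rot: [-3.141, 0.001, 2.999]
force: [-1.5, -3.7, 4.8]
width: 0.0093
gripper_force: 19.9
```

play_rows:
  travel:
    - [0,0,-0.3]
    - [0,0,-0.6]
    - [0,0,-0.8]
    - [0,0,-0.8]
    - [0,0,-0.8]
    - [0,0,-0.8]
    - [0,0,-0.6]
    - [0,0,-0.2]
  twist: [0,0,0,0,0,0,0,0]

```text
t: 6.6
eef_pos: [0.3975, -0.2768, 0.2051]
ee_rot: [3.141, 0.001, 2.998]
force: [0.9, -0.2, -1.3]
width: 0.0097
gripper_force: 20.0
```

```bash
python3 -c "
from h import *
plan(.638,.0235,.2,3.1356,n=16)"
```

```text
pose [ 0.3975 -0.2768  0.2051] [3.1413e+00 1.3000e-03 2.9985e+00] q [-0.2   0.07 -0.46 -0.   -1.04 -1.51] t 6.6 F [ 0.9 -0.2 -1.3] w 0.0097 g 20.0
16 rows; twist each -0.057
[[np.float64(-0.49), np.float64(0.83), np.float64(0.01)], [np.float64(-0.5), np.float64(0.82), np.float64(0.01)], [np.float64(-0.5), np.float64(0.82), np.float64(0.01)], [np.float64(-0.51), np.float64(0.82), np.float64(0.01)], [np.float64(-0.52), np.float64(0.81), np.float64(0.01)], [np.float64(-0.52), np.float64(0.81), np.float64(0.01)], [np.float64(-0.53), np.float64(0.8), np.float64(0.01)], [np.float64(-0.54), np.float64(0.8), np.float64(0.01)], [np.float64(-0.54), np.float64(0.79), np.float64(0.01)], [np.float64(-0.55), np.float64(0.79), np.float64(0.01)], [np.float64(-0.56), np.float64(0.78), np.float64(0.01)], [np.float64(-0.56), np.float64(0.78), np.float64(0.01)], [np.float64(-0.57), np.float64(0.77), np.float64(0.01)], [np.float64(-0.58), np.float64(0.77), np.float64(0.01)], [np.float64(-0.58), np.float64(0.76), np.float64(0.01)], [np.float64(-0.59), np.float64(0.76), np.float64(0.01)]]
```

play_rows:
  travel:
    - [-0.3,0.5,0]
    - [-0.49,0.82,0]
    - [-0.5,0.82,0]
    - [-0.5,0.82,0]
    - [-0.52,0.81,0]
    - [-0.52,0.81,0]
    - [-0.53,0.8,0]
    - [-0.54,0.8,0]
  twist: [-0.06,-0.06,-0.06,-0.06,-0.06,-0.06,-0.06,-0.06]

```text
t: 7.6
eef_pos: [0.5118, -0.1327, 0.2038]
ee_rot: [-3.142, -0.001, 3.071]
force: [0.1, -0.2, -0.1]
width: 0.0099
gripper_force: 20.0
```

play_rows:
  travel:
    - [-0.54,0.79,0]
    - [-0.55,0.79,0]
    - [-0.56,0.78,0]
    - [-0.56,0.78,0]
    - [-0.57,0.77,0]
    - [-0.58,0.77,0]
    - [-0.58,0.76,0]
    - [-0.59,0.76,0]
  twist: [-0.06,-0.06,-0.05,-0.05,-0.05,-0.05,-0.05,-0.05]

```text
t: 8.6
eef_pos: [0.6318, 0.0173, 0.2043]
ee_rot: [-3.142, -0.0, 3.134]
force: [0.6, 0.2, -0.7]
width: 0.0097
gripper_force: 20.0
```

```bash
python3 -c "
from h import *
plan(.638,.0235,.165,3.1356)"
```

```text
pose [0.6318 0.0173 0.2043] [-3.1415 -0.      3.1339] q [ 0.34  0.32 -0.15  0.   -1.11 -1.91] t 8.6 F [ 0.6  0.2 -0.7] w 0.0097 g 20.0
2 rows; twist each -0.006
[[np.float64(-0.12), np.float64(0.13), np.float64(0.79)], [np.float64(-0.12), np.float64(0.13), np.float64(0.79)]]
```

play_rows:
  travel:
    - [-0.12,0.13,0.4]
    - [-0.12,0.13,0.6]
    - [0,0,0.45]
    - [0,0,0.13]
    - [0,0,0]
    - [0,0,0]
  twist: [0,0,0,0,0,0]

```text
t: 9.35
eef_pos: [0.6371, 0.0223, 0.1654]
ee_rot: [3.141, 0.001, 3.133]
force: [-0.1, -0.8, 0.3]
width: 0.01
gripper_force: 20.0
```

Run:
```python
from h import *
S=save('side','side2');T=save('top','top2')
s=arm.get_state();p=np.array(s['eef_pos']);plan(.638,.0235,.105,3.1356)
z=np.zeros((600,800,3),np.uint8)
a=s['ee_rot'][2]; ux=np.array([np.cos(a),np.sin(a),0]); uy=np.array([np.sin(a),-np.cos(a),0]); b0=p-[0,0,.072]
pts=[(b0+ux*i*.025+np.array([0,0,h]),(0,255,255)) for i in(-1,1) for h in(0,.05)]
g=np.array([.638,.0235,0]); 
pts+=[(g+[i*.031,j*.0085,.078],(0,255,0)) for i in(-1,1) for j in(-1,1)]+[(g+[0,.012,.02],(0,255,0)),(g+[0,.07,.02],(0,0,255))]
for f,b,k,o in [(S,(240,210,320,300),6,0),(T,(280,170,350,250),4,500)]:
    i=f['pixels'][b[1]:b[3],b[0]:b[2],::-1]; i=cv2.resize(i,None,fx=k,fy=k,interpolation=cv2.INTER_NEAREST)
    for X,c in pts:
        u=((proj(f,X)[0]+.5-b[:2])*k).astype(int); cv2.drawMarker(i,u,c,0,8,1)
    z[:i.shape[0],o:o+i.shape[1]]=i
cv2.imwrite('pics/g2.png',z)
```

```text
pose [0.6371 0.0224 0.1654] [3.1413e+00 1.0000e-03 3.1333e+00] q [ 0.34  0.36 -0.18  0.   -1.03 -1.92] t 9.45 F [ 0.2 -0.  -1.2] w 0.0098 g 20.0
3 rows; twist each -0.005
[[np.float64(-0.01), np.float64(0.01), np.float64(0.81)], [np.float64(-0.01), np.float64(0.01), np.float64(0.81)], [np.float64(-0.01), np.float64(0.01), np.float64(0.81)]]
```

View pics/g2.png

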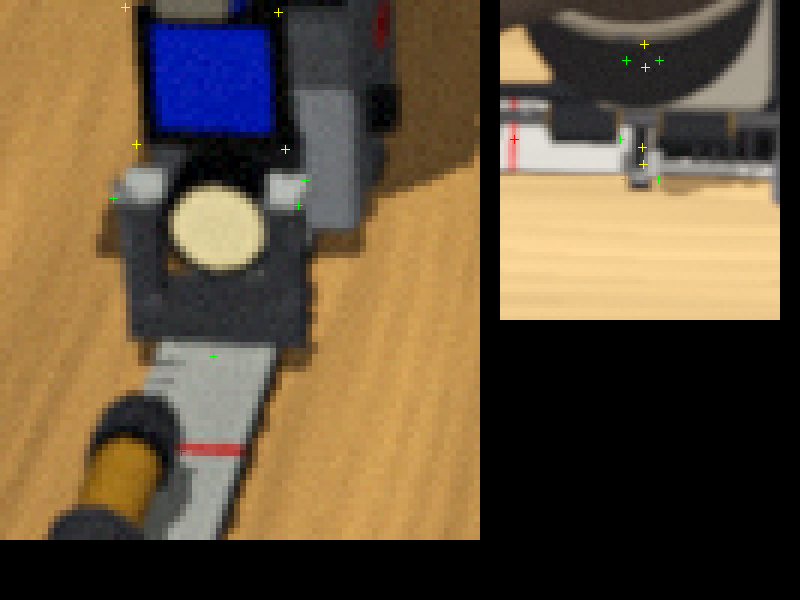

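Side view: the filter hangs centred over the gate. Glass centre is at col ~210 and the gate caps' centre at ~215 at its own depth, with matching offsets from prediction (+4/+5 display px, under 1 px). Top view: the slot is at the predicted column. Next I'll lower it, watching the force.

play_rows:
  travel:
    - [0,0.03,0.4]
    - [0,0.02,0.4]
    - [0,0,0.25]
    - [0,0,0.2]
    - [0,0,0.2]
    - [0,0,0]
  twist: [0,0,0,0,0,0]

```text
t: 10.2
eef_pos: [0.6376, 0.0239, 0.1283]
ee_rot: [3.141, 0.001, 3.133]
force: [4.4, 0.1, -0.5]
width: 0.0096
gripper_force: 20.0
```

play_rows:
  travel:
    - [-0.03,0,0]
    - [0,0,0.15]
    - [0,0,0.15]
    - [0,0,0.15]
    - [0,0,0]
  twist: [0,0,0,0,0]

```text
t: 10.82
eef_pos: [0.6377, 0.0237, 0.1168]
ee_rot: [-3.142, 0.0, 3.133]
force: [5.0, 0.5, -1.1]
width: 0.0098
gripper_force: 20.0
```

play_rows:
  travel:
    - [-0.04,0,0]
    - [0,0,0.1]
    - [0,0,0.1]
    - [0,0,0.1]
    - [0,0,0]
  twist: [0,0,0,0,0]

```text
t: 11.45
eef_pos: [0.6381, 0.0236, 0.1092]
ee_rot: [-3.141, -0.001, 3.133]
force: [2.2, 0.4, -1.6]
width: 0.0098
gripper_force: 20.0
```

play_rows:
  travel:
    - [-0.02,0,0.06]
    - [0,0,0.06]
    - [0,0,0.04]
    - [0,0,0]
  twist: [0,0,0,0]

```text
t: 11.95
eef_pos: [0.639, 0.0237, 0.1056]
ee_rot: [-3.142, -0.0, 3.133]
force: [0.5, 0.1, -0.2]
width: 0.0097
gripper_force: 20.0
```

play_rows:
  travel:
    - [0,0,0.04]
    - [0,0,0.04]
    - [0,0,0]
  twist: [0,0,0]

```text
t: 12.32
eef_pos: [0.6397, 0.0237, 0.1052]
ee_rot: [-3.142, 0.001, 3.134]
force: [-1.6, 1.0, 6.6]
width: 0.0096
gripper_force: 20.0
```

play_rows:
  travel:
    - [0,0,0]
    - [0,0,0]
    - [0,0,0]
    - [0,0,0]
  twist: [0,0,0,0]
  fingers: 0.32

```text
t: 12.82
eef_pos: [0.6391, 0.0237, 0.1036]
ee_rot: [-3.142, -0.0, 3.133]
force: [-0.4, 0.1, 0.2]
width: 0.0277
gripper_force: 0.0
```

play_rows:
  travel:
    - [0,0,-0.2]
    - [0,0,-0.4]
    - [0,0,-0.8]
    - [0,0,-0.9]
    - [0,0,-0.9]
    - [0,0,-0.6]
    - [0,0,-0.2]
  twist: [0,0,0,0,0,0,0]

```text
t: 13.7
eef_pos: [0.6395, 0.0238, 0.2051]
ee_rot: [3.141, 0.002, 3.133]
force: [-0.1, 0.0, -0.6]
width: 0.0279
gripper_force: 0.0
```

```bash
python3 -c "
from h import *
S=save('side','side3')
h=cv2.cvtColor(S['pixels'],cv2.COLOR_RGB2HSV);m=cv2.inRange(h,(110,150,60),(130,255,255));m[:,330:]=0
ys,xs=np.nonzero(m);print('blue',xs.min(),xs.max(),ys.min(),ys.max(), len(xs))
b=np.array([.6395,.0237,0])
for z in (.083,.109): print(z,proj(S,b+[.012,0.005,z]),proj(S,b+[-.012,.005,z]))
plan(.427,.265,.16,3.325,n=14)
i=S['pixels'][170:420,200:450,::-1];cv2.imwrite('pics/g3.png',cv2.resize(i,(600,600)))"
```

```text
blue 265 284 226 258 493
0.083 [[267.17475271 239.86358334]] [[279.09926484 240.29227289]]
0.109 [[266.33522909 228.24025391]] [[278.41548986 228.65074225]]
pose [0.6394 0.0238 0.205 ] [3.1411e+00 1.3000e-03 3.1334e+00] q [ 0.34  0.33 -0.13  0.   -1.11 -1.92] t 13.75 F [-0.3 -0.3  0.1] w 0.0282 g 0.0
14 rows; twist each -0.091
[[np.float64(0.61), np.float64(0.68), np.float64(0.13)], [np.float64(0.6), np.float64(0.69), np.float64(0.13)], [np.float64(0.59), np.float64(0.7), np.float64(0.13)], [np.float64(0.58), np.float64(0.71), np.float64(0.13)], [np.float64(0.57), np.float64(0.72), np.float64(0.13)], [np.float64(0.56), np.float64(0.72), np.float64(0.13)], [np.float64(0.55), np.float64(0.73), np.float64(0.13)], [np.float64(0.54), np.float64(0.74), np.float64(0.13)], [np.float64(0.53), np.float64(0.75), np.float64(0.13)], [np.float64(0.52), np.float64(0.75), np.float64(0.13)], [np.float64(0.51), np.float64(0.76), np.float64(0.13)], [np.float64(0.5), np.float64(0.77), np.float64(0.13)], [np.float64(0.49), np.float64(0.78), np.float64(0.13)], [np.float64(0.48), np.float64(0.78), np.float64(0.13)]]
```

View pics/g3.png

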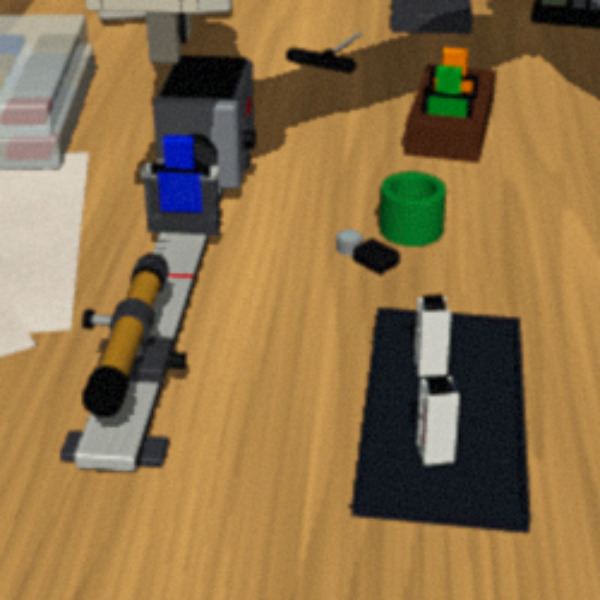

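The blue filter is seated in the gate, with its tab at (180,150) in the crop and everything else in place. Next, the ruby cell (the nearer one, with a red sliver on its left side).

play_rows:
  travel:
    - [0.61,0.68,0.13]
    - [0.6,0.69,0.13]
    - [0.59,0.7,0.13]
    - [0.58,0.71,0.13]
    - [0.57,0.72,0.13]
    - [0.56,0.72,0.13]
    - [0.55,0.73,0.13]
    - [0.54,0.74,0.13]
  twist: [-0.09,-0.09,-0.09,-0.09,-0.09,-0.09,-0.09,-0.09]
  fingers: 0.6

```text
t: 14.75
eef_pos: [0.5168, 0.1625, 0.1771]
ee_rot: [-3.141, -0.001, -3.04]
force: [0.3, 0.8, 0.5]
width: 0.0526
gripper_force: 0.0
```

play_rows:
  travel:
    - [0.53,0.75,0.13]
    - [0.52,0.75,0.13]
    - [0.51,0.76,0.13]
    - [0.5,0.77,0.13]
    - [0.49,0.78,0.13]
    - [0.48,0.78,0.13]
    - [0,0,0]
  twist: [-0.09,-0.09,-0.09,-0.09,-0.09,-0.1,0]

```text
t: 15.62
eef_pos: [0.4264, 0.2659, 0.1577]
ee_rot: [-3.141, -0.001, -2.956]
force: [0.6, -0.8, 0.2]
width: 0.0526
gripper_force: 0.0
```

Run:
```python
from h import *
S=save('side','side4');T=save('top','top4')
s=arm.get_state();p=np.array(s['eef_pos']);plan(.427,.265,.044,3.325)
z=np.zeros((600,800,3),np.uint8)
a=s['ee_rot'][2]; ux=np.array([np.cos(a),np.sin(a),0]); uy=np.array([np.sin(a),-np.cos(a),0])
b0=np.array([p[0],p[1],.059])
pts=[(b0+ux*i*.01+uy*j*.01,(0,255,255)) for i in(-1,1) for j in(-1,1)]+[(p-[0,0,.019]+uy*j*.0265,(0,255,0)) for j in (-1,1)]
for f,b,k,o in [(S,(350,270,420,370),6,0),(T,(170,265,230,335),6,430)]:
    i=f['pixels'][b[1]:b[3],b[0]:b[2],::-1]; i=cv2.resize(i,None,fx=k,fy=k,interpolation=cv2.INTER_NEAREST)
    for X,c in pts:
        u=((proj(f,X)[0]+.5-b[:2])*k).astype(int); cv2.drawMarker(i,u,c,0,8,1)
    z[:i.shape[0],o:o+i.shape[1]]=i
cv2.imwrite('pics/g4.png',z)
```

```text
pose [0.4275 0.2652 0.1581] [-3.1413e+00 -4.0000e-04 -2.9577e+00] q [ 0.95  0.15 -0.48 -0.   -0.93 -2.33] t 15.72 F [ 0.6 -0.4  0.5] w 0.0526 g 0.0
5 rows; twist each 0.001
[[np.float64(0.0), np.float64(-0.0), np.float64(0.91)], [np.float64(0.0), np.float64(-0.0), np.float64(0.91)], [np.float64(0.0), np.float64(-0.0), np.float64(0.91)], [np.float64(0.0), np.float64(-0.0), np.float64(0.91)], [np.float64(0.0), np.float64(-0.0), np.float64(0.91)]]
```

View pics/g4.png

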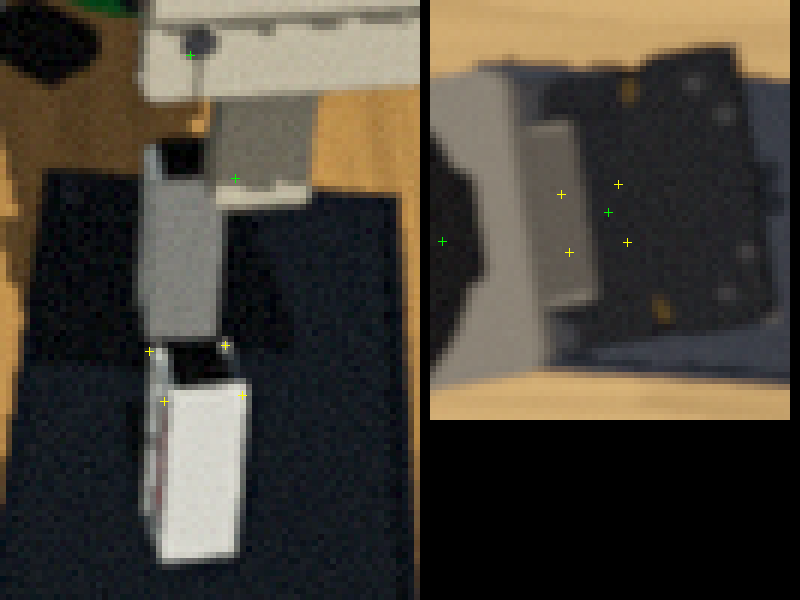

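Side view: ruby with a red window at (160,450), frosted face to the camera, and the cell's columns match the markers. The finger reads about 2 px right of its model, which fits the side camera's known −x bias. The top camera matched the gate, so I trust it and shift +1.5 mm in x. Descending.

play_rows:
  travel:
    - [-0.06,0.01,0.6]
    - [0,0,0.9]
    - [0,0,0.9]
    - [0,0,0.9]
    - [0,0,0.7]
    - [0,0,0.4]
    - [0,0,0.16]
    - [0,0,0]
  twist: [0,0,0,0,0,0,0,0]

```text
t: 16.73
eef_pos: [0.4298, 0.2655, 0.0443]
ee_rot: [-3.141, -0.0, -2.959]
force: [1.0, -0.1, 1.1]
width: 0.0524
gripper_force: 0.0
```

play_rows:
  travel:
    - [0,0,0]
    - [0,0,0]
    - [0,0,0]
    - [0,0,0]
    - [0,0,0]
    - [0,0,0]
  twist: [0,0,0,0,0,0]
  fingers: 0
  newtons: 20

```text
t: 17.48
eef_pos: [0.4297, 0.2657, 0.0445]
ee_rot: [3.141, 0.0, -2.959]
force: [-1.2, 0.6, 3.0]
width: 0.0197
gripper_force: 20.0
```

play_rows:
  travel:
    - [0,0,-0.3]
    - [0,0,-0.6]
    - [0,0,-0.8]
    - [0,0,-0.8]
    - [0,0,-0.8]
    - [0,0,-0.8]
    - [0,0,-0.7]
    - [0,0,-0.3]
  twist: [0,0,0,0,0,0,0,0]

```text
t: 18.48
eef_pos: [0.43, 0.266, 0.1737]
ee_rot: [3.14, 0.002, -2.959]
force: [-0.7, -0.8, 0.9]
width: 0.0198
gripper_force: 20.0
```

```bash
python3 -c "
from h import *
S=save('side','side5')
plan(.6397,.0937,.172,-1.577,n=16)"
```

```text
pose [0.4301 0.2661 0.174 ] [ 3.1398e+00  2.3000e-03 -2.9591e+00] q [ 0.94  0.14 -0.46  0.   -0.97 -2.33] t 18.52 F [-0.1 -1.1  1.6] w 0.0199 g 20.0
16 rows; twist each -0.576
[[np.float64(-0.44), np.float64(-0.52), np.float64(0.0)], [np.float64(-0.39), np.float64(-0.55), np.float64(0.0)], [np.float64(-0.34), np.float64(-0.59), np.float64(0.0)], [np.float64(-0.29), np.float64(-0.61), np.float64(0.0)], [np.float64(-0.24), np.float64(-0.64), np.float64(0.0)], [np.float64(-0.18), np.float64(-0.65), np.float64(0.0)], [np.float64(-0.12), np.float64(-0.67), np.float64(0.0)], [np.float64(-0.06), np.float64(-0.68), np.float64(0.0)], [np.float64(-0.01), np.float64(-0.68), np.float64(0.0)], [np.float64(0.05), np.float64(-0.68), np.float64(0.0)], [np.float64(0.11), np.float64(-0.67), np.float64(0.0)], [np.float64(0.17), np.float64(-0.66), np.float64(0.0)], [np.float64(0.22), np.float64(-0.64), np.float64(0.0)], [np.float64(0.28), np.float64(-0.62), np.float64(0.0)], [np.float64(0.33), np.float64(-0.59), np.float64(0.0)], [np.float64(0.38), np.float64(-0.56), np.float64(0.0)]]
```

play_rows:
  travel:
    - [-0.44,-0.52,0]
    - [-0.39,-0.55,0]
    - [-0.34,-0.59,0]
    - [-0.29,-0.61,0]
    - [-0.24,-0.64,0]
    - [-0.18,-0.65,0]
    - [-0.12,-0.67,0]
    - [-0.06,-0.68,0]
  twist: [-0.58,-0.58,-0.58,-0.58,-0.58,-0.58,-0.58,-0.58]

```text
t: 19.52
eef_pos: [0.5348, 0.179, 0.1713]
ee_rot: [3.141, -0.001, -2.261]
force: [-0.1, -1.1, -0.2]
width: 0.0201
gripper_force: 20.0
```

play_rows:
  travel:
    - [-0.01,-0.68,0]
    - [0.05,-0.68,0]
    - [0.11,-0.67,0]
    - [0.17,-0.66,0]
    - [0.22,-0.64,0]
    - [0.28,-0.62,0]
    - [0.33,-0.59,0]
    - [0.38,-0.56,0]
  twist: [-0.58,-0.58,-0.58,-0.57,-0.57,-0.57,-0.57,-0.57]

```text
t: 20.52
eef_pos: [0.6402, 0.0934, 0.1711]
ee_rot: [3.14, -0.0, -1.572]
force: [0.9, -0.2, -0.7]
width: 0.0198
gripper_force: 20.0
```

play_rows:
  travel:
    - [0,0,0]
    - [0,0,0]
  twist: [0,0]

```text
t: 20.78
eef_pos: [0.6396, 0.094, 0.1713]
ee_rot: [3.141, -0.0, -1.577]
force: [-0.3, 0.2, -0.8]
width: 0.0201
gripper_force: 20.0
```

```bash
python3 -c "
from h import *
plan(.6397,.0937,.0765,-1.577)"
```

```text
pose [0.6396 0.094  0.1713] [ 3.1405e+00 -2.0000e-04 -1.5766e+00] q [ 0.45  0.37 -0.15 -0.   -1.05 -0.45] t 20.77 F [-0.3  0.2 -0.8] w 0.0201 g 20.0
4 rows; twist each 0.001
[[np.float64(0.0), np.float64(-0.0), np.float64(0.95)], [np.float64(0.0), np.float64(-0.0), np.float64(0.95)], [np.float64(0.0), np.float64(-0.0), np.float64(0.95)], [np.float64(0.0), np.float64(-0.0), np.float64(0.95)]]
```

play_rows:
  travel:
    - [0,0,0.5]
    - [0,0,0.7]
    - [0,0,0.8]
    - [0,0,0.8]
    - [0,0,0.6]
    - [0,0,0.3]
    - [0,0,0.09]
    - [0,0,0]
  twist: [0,0,0,0,0,0,0,0]

```text
t: 21.78
eef_pos: [0.6405, 0.0941, 0.0774]
ee_rot: [-3.141, 0.0, -1.575]
force: [-0.3, 0.6, -0.8]
width: 0.0202
gripper_force: 20.0
```

Run:
```python
from h import *
S=save('side','side6');T=save('top','top6')
s=arm.get_state();p=np.array(s['eef_pos']);plan(.6397,.0937,.0765,-1.577)
z=np.zeros((600,800,3),np.uint8)
B=np.array([.6397,.0937,.0])
pts=[(B+[i*.01,j*.01,h],c) for i in(-1,1) for j in(-1,1) for h,c in ((.036,(0,255,255)),(.091,(0,255,0)))]+[(B+[0,0,.058],(255,0,255))]
for f,b,k,o in [(S,(230,220,320,310),6,0),(T,(265,170,310,240),5,560)]:
    i=f['pixels'][b[1]:b[3],b[0]:b[2],::-1]; i=cv2.resize(i,None,fx=k,fy=k,interpolation=cv2.INTER_NEAREST)
    for X,c in pts:
        u=((proj(f,X)[0]+.5-b[:2])*k).astype(int); cv2.drawMarker(i,u,c,0,8,1)
    z[:i.shape[0],o:o+i.shape[1]]=i[:,:800-o]
cv2.imwrite('pics/g5.png',z)
```

```text
pose [0.6406 0.0941 0.0778] [-3.1405e+00  4.0000e-04 -1.5747e+00] q [ 0.45  0.46 -0.25  0.   -0.86 -0.45] t 21.88 F [-0.3 -0.8 -0.4] w 0.0199 g 20.0
1 rows; twist each 0.015
[[np.float64(0.02), np.float64(0.03), np.float64(0.05)]]
```

View pics/g5.png

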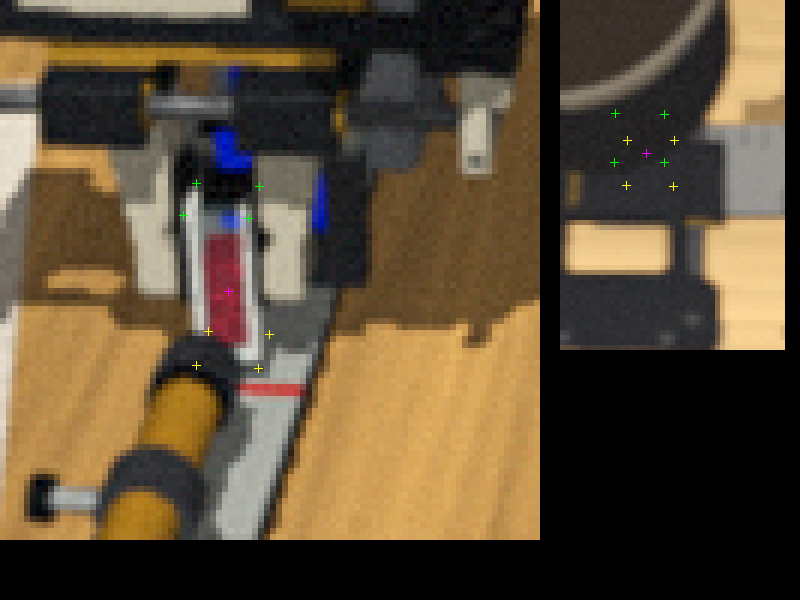

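The side view shows the red window square toward the camera, centred on the magenta sample point at (228,290) in the crop. The fingers are on the frosted sides, clear of the slit head and gate. A small trim, about 1 mm down, remains.

play_rows:
  travel:
    - [0,0.02,0.04]
    - [0,0,0]
    - [0,0,0]
    - [0,0,0]
    - [0,0,0]
    - [0,0,0]
  twist: [0,0,0,0,0,0]

```text
t: 22.62
eef_pos: [0.6397, 0.094, 0.0761]
ee_rot: [3.142, 0.0, -1.575]
force: [0.3, -0.9, -1.0]
width: 0.0201
gripper_force: 20.0
```

Run:
```python
from h import *
L=[]
for i in range(6):
    S=imaging.grab_frame('side'); s=arm.get_state(); L.append(np.r_[s['eef_pos'],s['ee_rot'][2],s['force'],s['gripper_force']])
print(np.mean(L,0).round(4),np.std(L,0).round(4),s['t'])
# side-view columns of the front window/face: red stones vs projected axis
h=cv2.cvtColor(S['pixels'],cv2.COLOR_RGB2HSV);m=cv2.inRange(h,(165,100,60),(180,255,255));m[:,:255]=0;m[:,285:]=0;m[:255]=0;m[:284]=m[:284];m[284:]=0
ys,xs=np.nonzero(m);print('red',xs.min(),xs.max(),xs.mean().round(2),ys.min(),ys.max(),ys.mean().round(2))
print('pred axis',proj(S,[.6397,.1037,.058]))
```

```text
[ 6.39600e-01  9.39000e-02  7.60000e-02 -1.57480e+00  2.53700e-01
 -3.10000e-03 -5.14800e-01  1.99732e+01] [0.000e+00 0.000e+00 0.000e+00 0.000e+00 5.261e-01 4.032e-01 5.206e-01
 1.000e-04] 22.925
red 265 272 267.51 260 283 268.81
pred axis [[266.62375073 270.86724612]]
```

play_rows:
  travel:
    - [-0.02,0,-0.02]
    - [0,0,0]
    - [0,0,0]
    - [0,0,0]
    - [0,0,0]
    - [0,0,0]
    - [0,0,0]
    - [0,0,0]
  twist: [0,0,0,0,0,0,0,0]

```text
t: 23.92
eef_pos: [0.6397, 0.0945, 0.0766]
ee_rot: [3.142, -0.0, -1.575]
force: [-0.1, -0.0, -0.4]
width: 0.0198
gripper_force: 20.0
```

```bash
python3 -c "
from station import arm
s=arm.get_state();print(s['eef_pos'],s['force'],s['width'],s['gripper_force']);print(arm.job_done())"
```

```text
[0.63966211 0.09445336 0.07655853] [-0.13940354 -0.019186   -0.42830754] 0.019796811450358626 19.973224103450775
the job is handed in; nothing more can be done
None
```

I've handed the job in at about 24 s: the blue filter is seated in the lamp's filter gate and released, and the ruby cell is held still by its frosted faces at the sample point, to about 1 mm by my measurements, with its windows square to the light.

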